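# Wind a handset carrier home against the end stop of a test fixture

### The job

Using the crank handle of the leaning handwheel under the bridge bar, wind the pusher along the channel until it has driven the handset carrier up against the steel end stop and its sprung nose is pressed in about half-way, holding the carrier snugly; stop before the nose bottoms out hard. Then let go of the handle without disturbing it; do not touch the carrier or the nose with the robot, and leave the tray, jar and screwdriver where they are.

Things in the scene. Friction and masses are not known exactly. Their poses are not given: they have to be found in the camera images.
- fixture: White test fixture, base plate 320 x 480 x 28 mm, fixed to the bench; origin at the centre of its underside, x away from the robot, y left, z up. Near side: a black handwheel on a grey gear housing, leaning 27 degrees towards the robot. Far side: a channel along y.
- bridge (a point): Middle of the underside of the bridge bar over the wheel (fixture frame -54, 0, 363 mm). The bar is 50 mm wide in x, 18 mm thick, 410 mm long in y, on two 24 mm posts at fixture x = -54, y = +-178 mm. It leaves no room for an upright gripper over the far half of the handle's circle; the free way to the handle is along the wheel's shaft.
- channel (a point): Point on the floor of the channel, on its centre line (fixture frame 65, 0, 30 mm). The channel is 94 mm wide, runs along fixture y between black rails 13 mm high. A test probe hangs over it at y = -100 mm down to 247 mm above the floor. The steel end stop, a block 92 x 30 x 34 mm across the channel, is fixed at its -y end; its place is set anew each time and not given.
- wheel: Handwheel, disc 120 mm across, 12 mm thick; origin at the centre of its outer face. z: the shaft, pointing out of the face, up and towards the robot, 27 degrees from vertical; x: from the hub to the handle. Clockwise, seen from the handle side, drives the pusher to fixture -y, 15 mm per rad; 1 to 2 turns are needed. Even drag of 0.22 N m (5 N at the handle); it stays where it is left.
- crank: Round crank handle on the wheel, 22 mm in diameter, 64 mm long, parallel to the shaft and 45 mm from it, from 12 to 76 mm above the wheel's face; origin at the middle of its length, z along the shaft. It revolves freely on its own pin, so a gripper can hold it with a constant orientation while going round the circle.
- nose: Sprung nose plate of the pusher, 80 x 12 x 24 mm, white plastic, ahead of an aluminium slide block 92 x 50 x 34 mm; origin at the centre of its front face, which looks to fixture -y and meets the carrier's end. It begins to yield at 4 N, goes in 12 mm at 1.5 N per mm, then is solid (22 N). One third of the force on the nose is felt at the handle, on top of the drag.
- carrier: Handset carrier, black tray 90 (x) x 130 (y) x 18 mm with an open handset in it, about 0.3 kg, lying loose in the channel between nose and end stop; origin at the centre of its underside. It slides with 1 to 4 N of friction, less than makes the nose yield. At the start its -y end is 30 to 125 mm from the end stop.
- parts_tray: Bystander: black divided tray 120 x 170 x 35 mm, origin at the centre of its underside.
- wipe_jar: Bystander: amber jar 64 mm across, 100 mm high, origin at the centre of its underside.
- driver: Bystander: screwdriver 170 mm long lying on the bench, along its own x axis.
There are look-alikes about, which are no part of the job. Leave any red look-alike of the carrier alone.

How it is judged:
By the outcome, as a careful person would: the job done as asked, in the order asked, and still so for the second after the job is handed in, with the robot touching nothing.
It also fails if it takes over 64 s, if anything falls off the work surface, if the arm or the gripper's body presses on something with over 40 N, if the wrist force passes 120 N, or if a joint passes its speed limit or range.

### The arm

A 6-joint arm with a two-finger parallel gripper is mounted at the origin on the work surface. World frame = base frame: x ahead of the robot, y to its left, z up, the work surface at z = 0. Lengths are in mm, angles in rad, forces in N, time in s.
With the tool pointing down it reaches from about 350 to 925 mm from the base axis. Payload 6.4 kg.
Tool frame: the origin (TCP) lies between the finger pads; the fingertips stand tip_extent ahead of it and the grasp point (between the pads) lies 8 mm behind it (tip_extent is the distance from the TCP to the fingertips, in mm); z points along the fingers, y is the line along which they close (so a half turn about z gives the same grasp; the last joint's range is limited). The gripper opens to 85 mm and grips with 20 to 120 N. Pads are 22 mm wide; open, the fingers measure 114 mm over their backs; the gripper's body (76 mm by 85 mm) begins 54 mm behind the grasp point. The pads swing forward as they close: fully open they stand 13 mm farther back than shut.
Start: joints at [1.095, 0.245, 1.558, -0, 1.339, -0.174], TCP at [193.203, 620.634, 242.29] pointing down, gripper open.
Joint ranges: [-3.13, 3.13], [-1.02, 2.26], [0.13, 2.54], [-0.95, 4.09], [0.21, 2.88], [-2.74, 2.74]. Speed limits (rad/s): [2.57, 2.57, 3.14, 3.14, 3.14, 3.14].

### API

Orientations are given as a 3x3 rotation matrix whose columns are the frame's x, y, z axes.
In Python, from bench import get_obs, read_camera, camera_params, job_done, look_for, tip_extent gives the robot as it stands.
- The arm moves only by the tool send_rows, never from a script. Its argument "steps" is a list of rows, each a list of 3 entries, a list of its own where there are three numbers: the shift along the tool's x, y, z normalised to -1 to 1, where 1 is 0.06 m, then the turn about the tool's z normalised to -1 to 1, where 1 is 0.08 rad, then the gripper's target within -1 to 1 (shut at 1, half-way at 0, fully open at -1). In form: [[[x, y, z], spin, jaw], ...]. A call has 1 to 5 rows; each row shifts and turns the commanded pose from where the row before left it, along the tool's axes as they then stand; what a row does not reach is not made up. A row lasts 1/8 s, in which the tool goes at most 62.5 mm and 10.7 degrees, less where a joint would pass 70% of its speed; a pose out of reach is approached as far as the arm can. A call with a number of a shift or a turn outside -1 to 1 is refused whole. A call with a gripper value outside its range is refused whole. The fingers move at their own pace and stop on an object; the grip force is fixed at half the most. Time passes only in rows, so rows that do not move let the fingers close. It gives the time, the measured TCP pose, the force, the opening and the grip force at its end, in the units of the state.
- get_obs(): the state, without advancing time (a new reading comes with each control period).
- read_camera(name): name is "scene" or "top" or "wrist"; returns (picture, depth): 480x640x3 uint8, red, green, blue; 480x640 float32, mm along the optical axis (not along the pixel's ray), 0 where there is no reading.
- camera_params(name): a dict with "fx", "fy", "cx", "cy" (pixels), "R" (3x3) and "t" (3): a world point X has camera coordinates R X + t. Camera axes: x right, y down, z forward; pixel columns grow to the right and rows downward; lengths in mm; the calibration is good to about 2 mm. A picture is of the moment at which its call begins: read the wrist's pose just before it. camera_params takes no time and is no camera call; for the wrist camera it gives the pose at the moment of the call.
- job_done(): hands the job in; it is judged then, once.
Trained networks look in the newest picture that a camera, given by its name, has taken for a name from the list of things; names that differ only in an ending like _2 or _b are one class to them, and where a whole thing is asked for, a point or a joint stands for the part that bears it (a point fixed in the world has none). Each returns a list of dicts, best first, with "score" (0 to 1); they miss things now and then, are a little off and sometimes report something else, mostly with a low value. They report only what shows in the picture. A call takes as long as a camera call. They do not tell look-alikes from the thing itself.
- look_for(camera, label): "xy" ([column, row] in pixels, amid what is visible of it).
The state is a dict: "clock": time; "joint_positions": joint angles; "qd": joint speeds; "joint_efforts": joint torques, N m; "position": TCP position; "ee_rot": TCP orientation; "contact_force": force on the tool from outside, world axes, zero at the start; "ft_torque": the same for the moment, N m; "grip_width": finger opening in mm; "grip_force": force on a finger pad.
Only numpy, scipy, OpenCV 4.12 (cv2) and the standard library are available. Lean on these libraries where they do the work, as an engineer would, in place of code of your own. Each camera call takes 0.05 s, during which the arm holds its last target. There are 200 camera calls.

## Working session

There is one attempt and no reset: what is moved stays moved. The work goes in short steps, Python scripts to look and compute and a tool call to move; the robot and the scene stay as the last step left them, time stands still between calls to the robot, and variables do not carry over. Pictures are saved under pics/ and viewed, at most 10 in all, crops included, and the job is handed in when it is done.

Besides the shell and the picture viewer there is one more tool, called after ">>>" as name(argument=value, ...), one argument or row to a line, values as JSON. send_rows: Moves the arm, as the interface text tells. Its arguments: {"type":"object","properties":{"steps":{"type":"array"}},"required":["steps"]}

```bash
mkdir -p pics; ls; cat > h.py <<'E'
import numpy as np, cv2
from bench import *
np.set_printoptions(precision=2,suppress=True)
def snap(c,f=None):
    p=camera_params(c); im,d=read_camera(c)
    if f: cv2.imwrite('pics/'+f,cv2.cvtColor(im,cv2.COLOR_RGB2BGR))
    return im,d,p
def cloud(d,p):
    v,u=np.mgrid[:480,:640]
    C=np.stack([(u-p['cx'])/p['fx']*d,(v-p['cy'])/p['fy']*d,d],-1)
    W=(C-p['t'])@np.array(p['R']); W[d==0]=np.nan
    return W
def px(X,p):
    c=np.array(p['R'])@np.array(X)+p['t']; return [p['fx']*c[0]/c[2]+p['cx'],p['fy']*c[1]/c[2]+p['cy']]
E
python3 - <<'E'
from h import *
print(get_obs(), tip_extent)
for c in ['scene','top']:
    im,d,p=snap(c,c+'0.png'); W=cloud(d,p)
    print(c,'campos',-np.array(p['R']).T@p['t'])
    for l in ['fixture','bridge','channel','wheel','crank','nose','carrier','parts_tray','wipe_jar','driver']:
        for r in look_for(c,l)[:2]:
            x,y=np.round(r['xy']).astype(int); print(l,round(r['score'],2),x,y,W[y,x])
E
```

```text
pics
{'clock': 0.0, 'joint_positions': array([ 1.09,  0.25,  1.56,  0.  ,  1.34, -0.17]), 'qd': array([-0.,  0., -0., -0., -0., -0.]), 'joint_efforts': array([  0.  , -42.95, -32.61,  -0.  ,   0.01,   0.  ]), 'position': array([192.92, 620.13, 241.16]), 'ee_rot': array([[-0.95,  0.3 , -0.  ],
       [ 0.3 ,  0.95, -0.  ],
       [ 0.  , -0.  , -1.  ]]), 'contact_force': array([0.31, 0.07, 0.48]), 'ft_torque': array([ 0.  , -0.06,  0.02]), 'grip_force': 0.0, 'grip_width': 85.34160909355153} 11.0
scene campos [1281.41  550.57 1563.17]
fixture 0.83 297 303 [684.38  -9.44  78.67]
fixture 0.49 501 320 [343.88 453.79  24.47]
bridge 0.59 297 298 [675.82 -16.3   87.18]
bridge 0.4 455 383 [618.46 455.17  98.77]
channel 0.79 296 301 [680.57 -16.33  76.84]
wheel 0.82 316 266 [605.24  -5.59 175.94]
nose 0.6 304 356 [784.07  97.66  50.82]
carrier 0.97 276 326 [763.2  -19.65  48.37]
carrier 0.94 186 258 [ 753.56 -387.63   24.3 ]
parts_tray 0.56 221 189 [ 487.1  -503.86    8.17]
wipe_jar 0.97 453 383 [621.18 451.16  97.81]
wipe_jar 0.35 499 323 [354.58 453.91  22.52]
driver 0.89 499 323 [354.58 453.91  22.52]
top campos [ 433.7   -20.53 1551.54]
fixture 0.98 331 201 [633.32 -20.2  382.14]
bridge 0.96 333 201 [633.84 -24.83 379.65]
channel 0.67 333 201 [633.84 -24.83 379.65]
wheel 0.87 327 229 [590.76 -10.99 185.02]
crank 0.68 346 244 [548.71 -61.66 217.04]
crank 0.45 333 175 [769.49 -24.46  45.61]
nose 0.52 293 170 [779.16  94.42  58.63]
carrier 0.91 333 175 [769.49 -24.46  45.61]
carrier 0.91 342 303 [390.03 -59.03  18.25]
parts_tray 0.97 490 274 [ 484.54 -494.48   32.52]
wipe_jar 0.87 167 226 [599.57 445.52 100.08]
wipe_jar 0.74 490 274 [ 484.54 -494.48   32.52]
driver 0.83 167 318 [335.63 455.77  23.23]
driver 0.66 329 200 [635.08 -15.55 384.93]
```

View pics/scene0.png

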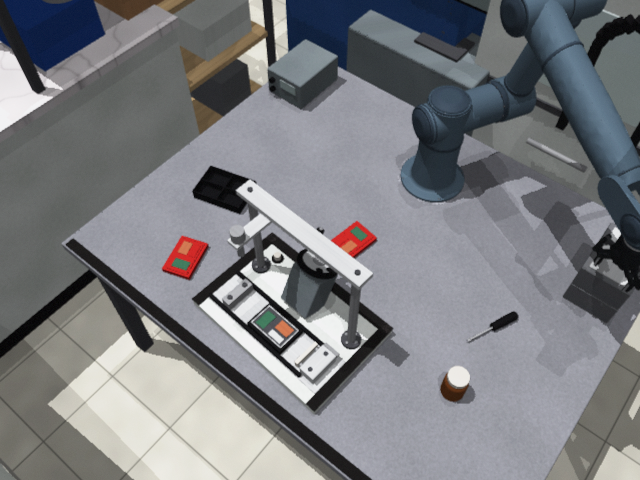

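View pics/top0.png

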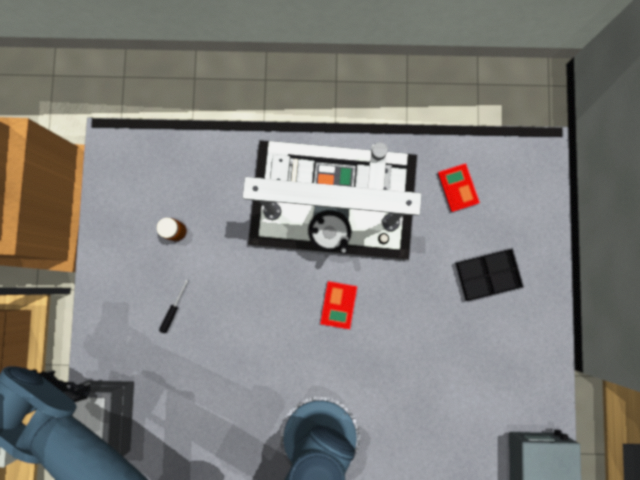

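The views show the fixture at top (332,200), with the bar above the wheel. The handle is near top (346,246), and the carrier lies between the slide (scene 315,357) and the stop (scene 237,290). The red look-alikes lie outside the fixture. Next I'll fit the fixture frame.

```bash
python3 - <<'E'
from h import *
im,d,p=snap('top'); W=cloud(d,p)
ims,ds,ps=snap('scene'); S=cloud(ds,ps)
def box(M,W):
    P=W[M][:,:2].astype(np.float32); r=cv2.minAreaRect(P); return r
def inreg(W,x0,x1,y0,y1,z0,z1): 
    with np.errstate(invalid='ignore'): return (W[...,0]>x0)&(W[...,0]<x1)&(W[...,1]>y0)&(W[...,1]<y1)&(W[...,2]>z0)&(W[...,2]<z1)
for n,w in (('top',W),('scene',S)):
    M=inreg(w,450,900,-300,300,365,395); print(n,'bar',M.sum(),box(M,w),w[M].mean(0))
    P=w[M][:,:2]; print(np.linalg.svd(P-P.mean(0),full_matrices=False)[2][0])
r=box(inreg(W,450,950,-300,300,18,34),W);print('base',r)
for n,w in (('top',W),('scene',S)):
    M=inreg(w,480,660,-130,100,120,300); print(n,M.sum())
    M2=inreg(w,480,640,-120,80,195,330); print(w[M2].mean(0),M2.sum(),w[M2].max(0),w[M2].min(0))
c=cv2.resize(cv2.cvtColor(im,cv2.COLOR_RGB2BGR)[125:270,235:435],None,fx=4,fy=4,interpolation=cv2.INTER_CUBIC); cv2.imwrite('pics/topc.png',c)
c=cv2.resize(cv2.cvtColor(ims,cv2.COLOR_RGB2BGR)[175:415,185:405],None,fx=2.5,fy=2.5,interpolation=cv2.INTER_CUBIC); cv2.imwrite('pics/scenec.png',c)
E
```

```text
top bar 4116 ((698.6915283203125, -23.516021728515625), (409.83160400390625, 153.48561096191406), 85.73516845703125) [649.95 -25.79 380.98]
[0.05 1.  ]
scene bar 3495 ((698.1593017578125, -18.883285522460938), (411.8782653808594, 165.42581176757812), 87.11901092529297) [656.68 -10.22 378.57]
[0.03 1.  ]
base ((682.7273559570312, -22.827484130859375), (483.2438659667969, 463.4231872558594), 85.77718353271484)
top 1649
[568.47 -43.93 215.02] 137 [637.83   5.74 237.2 ] [526.8  -64.75 195.01]
scene 1357
[563.38 -38.81 219.39] 46 [639.71   1.48 236.13] [522.84 -59.05 195.08]
```

View pics/topc.png

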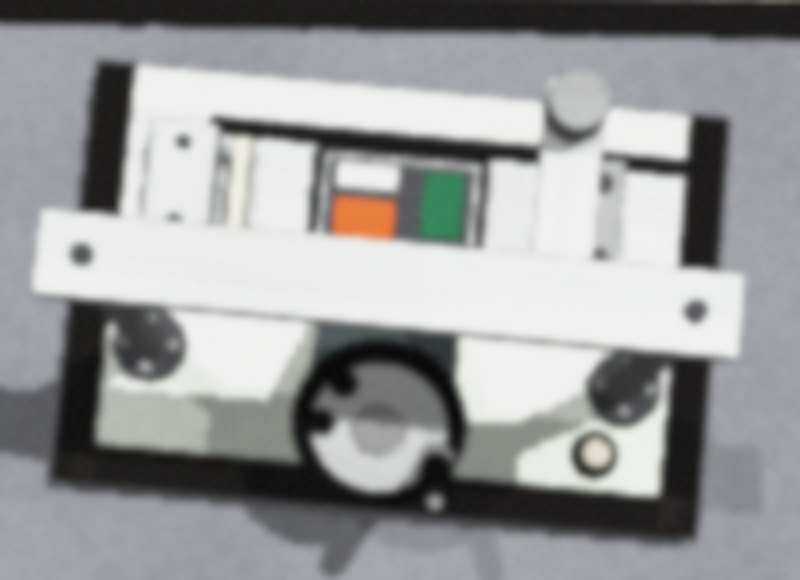

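View pics/scenec.png

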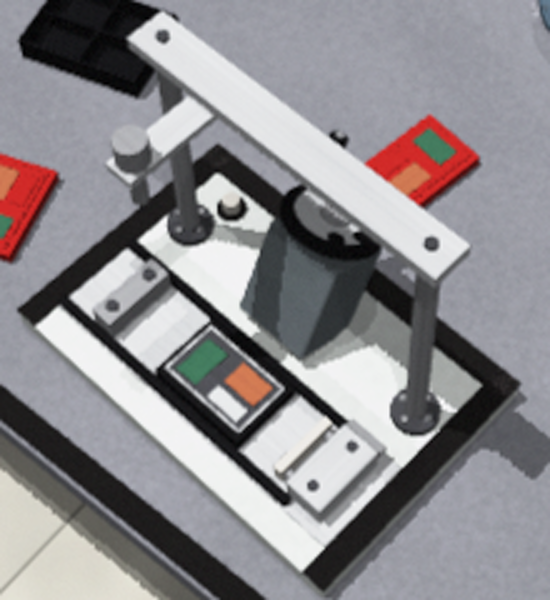

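```bash
cat >> h.py <<'E'
def inreg(W,lo,hi):
    with np.errstate(invalid='ignore'): return np.all((W>lo)&(W<hi),-1)
E
python3 - <<'E'
from h import *
im,d,p=snap('top'); W=cloud(d,p)
ims,ds,ps=snap('scene'); S=cloud(ds,ps)
yaw=np.radians(-4.25)
for n,w in (('top',W),('scene',S)):
    M=inreg(w,[450,-300,365],[720,300,395]); P=w[M]
    R=np.array([[np.cos(yaw),-np.sin(yaw)],[np.sin(yaw),np.cos(yaw)]])
    Q=P[:,:2]@R
    xs=[]
    for y0 in range(-180,180,40):
        m=abs(Q[:,1]-y0)<20; xs.append((np.quantile(Q[m,0],.02),np.quantile(Q[m,0],.98)))
    print(n,np.array(xs).T); 
    m=(Q[:,0]>590)&(Q[:,0]<650); print(np.quantile(Q[m,1],[.003,.01,.99,.997]))
    # base plate extents
    M=inreg(w,[450,-320,15],[950,320,36]); Q=w[M][:,:2]@R
    print('base x',np.quantile(Q[:,0],[.002,.01,.99,.998]),'y',np.quantile(Q[:,1],[.002,.01,.99,.998]))
    print('handle tip', w[inreg(w,[480,-120,215],[600,60,300])])
E
```

```text
top [[622.7  622.88 622.72 622.83 622.55 622.69 622.53 622.55 622.33]
 [671.67 671.34 714.98 717.67 671.4  671.11 671.21 671.29 671.24]]
[-175.54 -172.72  228.02  230.36]
base x [517.65 541.69 859.9  906.97] y [-212.43 -210.2   265.85  268.28]
handle tip [[551.17 -48.58 215.74]
 [551.24 -53.8  216.16]
 [551.2  -56.38 217.23]
 [548.43 -46.   216.51]
 [548.01 -48.5  222.01]
 [548.24 -51.15 219.91]
 [547.89 -53.64 224.67]
 [547.78 -56.18 226.61]
 [548.3  -58.93 221.21]
 [545.32 -45.94 222.28]
 [545.11 -48.48 225.4 ]
 [545.1  -51.05 226.26]
 [544.79 -53.54 230.55]
 [544.98 -56.17 228.88]
 [545.04 -58.75 228.86]
 [545.7  -61.56 221.67]
 [542.87 -43.44 219.72]
 [542.05 -45.84 230.34]
 [541.88 -48.36 233.13]
 [541.65 -50.86 236.54]
 [542.25 -53.6  229.94]
 [542.04 -56.1  233.14]
 [542.03 -58.65 233.93]
 [543.1  -61.61 221.58]
 [539.52 -43.33 228.9 ]
 [539.32 -45.85 232.17]
 [539.22 -48.39 233.98]
 [539.39 -51.   232.56]
 [539.14 -53.48 236.41]
 [539.49 -56.15 232.73]
 [539.73 -58.8  230.38]
 [539.61 -61.32 232.49]
 [540.99 -64.44 216.07]
 [537.06 -43.41 227.2 ]
 [536.71 -45.9  232.41]
 [536
[... 1161 characters left out ...]
79]
 [529.18 -49.65 229.94]
 [539.19 -55.41 231.13]
 [533.77 -56.34 224.46]
 [534.51 -52.27 228.81]
 [532.76 -50.22 228.7 ]
 [529.94 -49.02 226.7 ]
 [529.58 -45.87 229.05]
 [522.9  -47.71 220.22]
 [540.66 -54.23 229.14]
 [541.87 -49.78 234.36]
 [540.2  -47.68 234.38]
 [538.06 -45.96 233.56]
 [536.16 -44.05 233.17]
 [529.31 -46.06 223.97]
 [526.81 -44.59 222.54]
 [544.38 -44.31 237.29]
 [541.56 -43.15 235.23]
 [536.07 -44.11 228.41]
 [533.95 -42.36 227.64]
 [531.75 -40.67 226.73]
 [527.09 -40.9  221.45]
 [540.74 -43.8  229.16]
 [538.99 -41.76 229.04]
 [535.87 -40.81 226.46]
 [534.88 -38.16 227.72]
 [541.58 -39.68 229.08]
 [536.07 -40.63 222.2 ]
 [532.37 -40.11 218.6 ]
 [535.24 -41.27 216.05]]
```

Since the interface only spins the tool about its own z, the gripper stays upright. I'll leave it open and push the handle tip with the far finger, which keeps the body on the robot side of the bar. Next I measure the wheel and the channel contents in the fixture frame.

```bash
cat >> h.py <<'E'
yaw=np.radians(-4.25); c_,s_=np.cos(yaw),np.sin(yaw)
FR=np.array([[c_,-s_,0],[s_,c_,0],[0,0,1]]); FO=np.array([701.5,-22.,0])
def F(W): return (np.asarray(W)-FO)@FR
def toW(f): return FR@np.array(f)+FO
n=np.array([-np.sin(np.radians(27)),0,np.cos(np.radians(27))])
e1=np.array([np.cos(np.radians(27)),0,np.sin(np.radians(27))]) # 'far' direction in wheel plane
def chan(c):
    im,d,p=snap(c); w=F(cloud(d,p))
    for x0 in (35,90):
        M=inreg(w,[x0-12,-240,20],[x0+12,240,80]); P=w[M]
        y=P[:,1]; z=P[:,2]
        b=np.arange(-220,221,4); 
        print(c,x0,' '.join(f'{k}:{np.median(z[(y>=k)&(y<k+4)]):.0f}' for k in b if ((y>=k)&(y<k+4)).sum()>1))
E
python3 - <<'E'
from h import *
from scipy.optimize import least_squares
chan('scene');chan('top')
for c in ('top','scene'):
    im,d,p=snap(c); w=F(cloud(d,p))
    M=inreg(w,[-190,-90,100],[-40,90,225]); P=w[M]
    h=P@n; hist,b=np.histogram(h,np.arange(100,300,3)); k=hist.argmax(); print(c,'face h',b[k],hist[max(0,k-3):k+4])
    f=P[abs(h-b[k]-1.5)<5]; print(len(f),'h med',np.median(f@n),'y',f[:,1].min(),f[:,1].max(),'e1',(f@e1).min(),(f@e1).max(), 'bounds q', np.quantile(f[:,1],[.01,.99]),np.quantile(f@e1,[.01,.99]))
    T=w[inreg(w,[-200,-80,195],[-100,60,300])]; hh=T@n; T=T[hh>hh.max()-8]
    print('tip h',np.quantile(hh,[.9,1]),'e1',np.mean(T@e1),'y',T[:,1].mean(),len(T),T.mean(0))
E
```

```text
scene 35 -220:30 -216:30 -212:27 -208:27 -204:28 -200:25 -196:29 -192:30 -188:28 -184:28 -180:29 -164:57 -160:60 -156:63 -152:61 -148:65 -144:63 -140:65 -136:58 -132:42 -128:29 -124:29 -120:30 -116:31 -112:28 -108:28 -104:29 -100:29 -96:28 -92:32 -88:29 -84:30 -80:28 -76:29 -72:28 -60:45 -56:46 -52:48 -48:48 -44:49 -40:46 -36:48 -32:48 -28:47 -24:50 -20:46 -16:47 -12:49 -8:47 -4:47 0:50 4:47 8:46 12:47 16:49 20:48 24:48 28:50 32:49 36:48 40:48 44:48 48:47 52:50 56:49 60:48 64:41 68:37 72:28 76:28 80:28 84:26 88:29 92:28 96:29 100:27 104:27 108:32 116:54 120:57 124:55 128:41 132:44 140:60 144:63 148:62 152:63 156:63 160:63 164:65 168:63 172:62 176:63 180:63 184:64 188:54 192:31 196:30 200:31 204:29 208:30 212:31 216:29 220:29
scene 90 -220:29 -216:28 -212:29 -208:28 -204:24 -200:27 -196:27 -192:28 -188:29 -184:27 -180:28 -160:60 -156:62 -152:62 -148:64 -144:64 -140:63 -136:55 -132:46 -128:29 -124:31 -120:29 -116:29 -112:29 -108:29 -104:30 -100:31 -96:29 -92:29 -88:28 -84:27 -80:27 -76:27 -72:30 -68:34 -64:43 -60:46 -56:48 -52:46 -48:47 -44:48 -40:47 -36:47 -32:48 -28:48 -24:47 -20:48 
[... 1526 characters left out ...]
64 152:67 156:65 160:67 164:67 168:66 172:65 176:66 180:65 184:66 192:29 196:29 200:31 204:30 208:31 212:33 216:31 220:32
top face h 202 [  9  39 216 457 406 178  50]
1130 h med 204.22218212396865 y -61.00593941092971 57.21878519181801 e1 -82.69492043388387 36.06370470310118 bounds q [-58.1   53.77] [-79.16  33.08]
tip h [282.13 286.58] e1 -41.41190656294726 y -44.44105649051997 37 [-164.69  -44.44  232.  ]
scene face h 202 [ 32  58 161 258 106  23  11]
544 h med 202.98379456986737 y -57.83039415433392 63.106246032235894 e1 -40.48107969650593 35.7911633236359 bounds q [-53.16  59.43] [-36.03  34.18]
tip h [281.31 282.9 ] e1 -43.65888963506636 y -38.02513207869138 28 [-165.21  -38.03  228.08]
```

```bash
cat >> h.py <<'E'
C=203.6*n-23.3*e1   # wheel face centre, fixture frame
def fing(th,r=45,h=64,off=50,dz=-5):  # TCP (fixture) that puts far finger at angle th deg
    t=np.radians(th); P=C+h*n+r*(np.cos(t)*e1+np.array([0,np.sin(t),0]))
    return P+[-off,0,dz]
def rows(wps,spins=None,frm=None):
    o=get_obs(); X=np.array(o['position']) if frm is None else np.array(frm); R=np.array(o['ee_rot'])
    spins=spins or [0]*len(wps)
    for w,s in zip(wps,spins):
        v=R.T@(np.array(w)-X)/60; print('[[%.2f, %.2f, %.2f], %.3f, -1]'%(*v,s)); X=X+R@np.round(v,2)*60
        a=.08*s; R=R@np.array([[np.cos(a),-np.sin(a),0],[np.sin(a),np.cos(a),0],[0,0,1]])
E
python3 - <<'E'
from h import *
print(C)
o=get_obs(); T=toW(fing(-60)); T[2]=310; print('target',T, toW(fing(-60)))
X=o['position']
w=[X+(T-X)*(k+1)/17 for k in range(17)]
for i in range(17): w[i][2]=min(310,X[2]+15*(i+1))
rows(w,[.985]*17)
E
```

```text
[-113.19    0.    170.83]
target [526.88 -48.1  310.  ] [526.88 -48.1  233.07]
[[-0.51, -0.53, -0.25], 0.985, -1]
[[-0.54, -0.49, -0.25], 0.985, -1]
[[-0.59, -0.44, -0.25], 0.985, -1]
[[-0.61, -0.39, -0.25], 0.985, -1]
[[-0.65, -0.35, -0.13], 0.985, -1]
[[-0.67, -0.29, 0.00], 0.985, -1]
[[-0.70, -0.24, 0.00], 0.985, -1]
[[-0.70, -0.19, 0.00], 0.985, -1]
[[-0.73, -0.12, 0.00], 0.985, -1]
[[-0.73, -0.08, 0.00], 0.985, -1]
[[-0.73, -0.01, 0.00], 0.985, -1]
[[-0.73, 0.04, 0.00], 0.985, -1]
[[-0.72, 0.11, 0.00], 0.985, -1]
[[-0.72, 0.15, 0.00], 0.985, -1]
[[-0.70, 0.22, 0.00], 0.985, -1]
[[-0.68, 0.27, 0.00], 0.985, -1]
[[-0.66, 0.32, 0.00], 0.985, -1]
```

>>> send_rows(
  steps=[
    [[-0.51,-0.53,-0.25],0.985,-1],
    [[-0.54,-0.49,-0.25],0.985,-1],
    [[-0.59,-0.44,-0.25],0.985,-1],
    [[-0.61,-0.39,-0.25],0.985,-1],
    [[-0.65,-0.35,-0.13],0.985,-1],
  ],
)

```text
clock: 2.12
position: [291.9, 422.9, 311.3]
ee_rot: [[-0.766, 0.643, 0.001], [0.643, 0.766, 0.001], [-0.0, 0.002, -1.0]]
contact_force: [0.7, 0.2, 0.9]
grip_width: 85.5
grip_force: 0.0
```

>>> send_rows(
  steps=[
    [[-0.67,-0.29,0],0.985,-1],
    [[-0.7,-0.24,0],0.985,-1],
    [[-0.7,-0.19,0],0.985,-1],
    [[-0.73,-0.12,0],0.985,-1],
    [[-0.73,-0.08,0],0.985,-1],
  ],
)

```text
clock: 2.75
position: [389.9, 225.6, 310.3]
ee_rot: [[-0.46, 0.888, 0.001], [0.888, 0.46, 0.0], [-0.0, 0.001, -1.0]]
contact_force: [0.9, 0.2, 0.1]
grip_width: 85.3
grip_force: 0.0
```

>>> send_rows(
  steps=[
    [[-0.73,-0.01,0],0.985,-1],
    [[-0.73,0.04,0],0.985,-1],
    [[-0.72,0.11,0],0.985,-1],
    [[-0.72,0.15,0],0.985,-1],
  ],
)

```text
clock: 3.25
position: [468.2, 68.4, 310.4]
ee_rot: [[-0.162, 0.987, 0.001], [0.987, 0.162, 0.0], [-0.0, 0.001, -1.0]]
contact_force: [0.9, 0.3, -0.4]
grip_width: 85.1
grip_force: 0.0
```

>>> send_rows(
  steps=[
    [[-0.7,0.22,0],0.985,-1],
    [[-0.68,0.27,0],0.985,-1],
    [[-0.66,0.32,0],0.985,-1],
  ],
)

```text
clock: 3.62
position: [527.4, -49.5, 310.2]
ee_rot: [[0.073, 0.997, 0.0], [0.997, -0.073, -0.0], [0.0, 0.0, -1.0]]
contact_force: [0.4, -0.3, 0.4]
grip_width: 85.5
grip_force: 0.0
```

```bash
python3 - <<'E'
from h import *
o=get_obs(); print(o['position'],F(o['position']),o['ee_rot'],o['joint_positions'])
im,d,p=snap('wrist','w1.png'); W=F(cloud(d,p))
print('cam',F(-np.array(p['R']).T@p['t']))
for l in ('crank','wheel'):
    for r in look_for('wrist',l)[:2]: x,y=np.round(r['xy']).astype(int); print(l,r['score'],x,y,W[y,x])
f=d[(d>0)&(d<260)]; print(len(f), np.quantile(f,[0,.1,.5,.9]) if len(f) else '')
T=W[inreg(W,[-210,-80,180],[-100,60,260])]; h=T@n; T=T[h>275]; print('tip pts',len(T),T.mean(0) if len(T) else '')
E
```

```text
[527.35 -49.52 310.25] [-171.63  -40.35  310.25] [[ 0.07  1.    0.  ]
 [ 1.   -0.07 -0.  ]
 [ 0.    0.   -1.  ]] [-0.31 -0.09  1.79  0.    1.44 -0.23]
cam [-171.53   25.68  441.48]
crank 0.84 349 252 [-156.19  -38.91  230.14]
wheel 0.64 399 190 [-113.78   -3.69  177.56]
78972 [ 50.    57.4   76.48 221.84]
tip pts 715 [-164.31  -42.68  229.59]
```

View pics/w1.png

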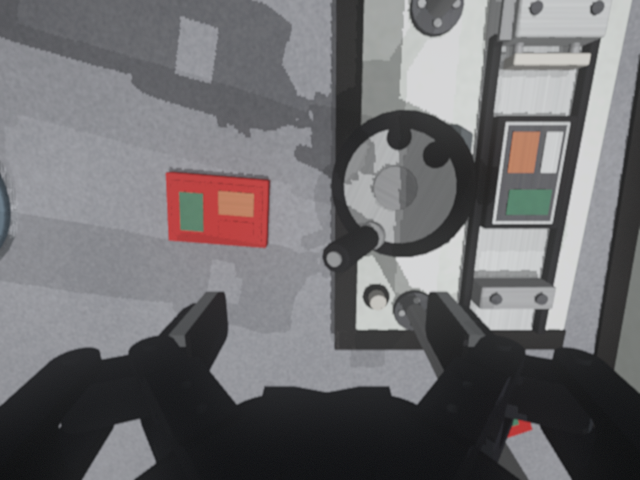

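```bash
python3 - <<'E'
from h import *
im,d,p=snap('wrist'); W=cloud(d,p); o=get_obs()
T=(W-o['position'])@o['ee_rot']   # tool frame
m=(d>0)&(T[...,2]<40)&(T[...,2]>-150)
P=T[m]; P=P[P[:,1]>0]
for z0 in range(-110,30,8):
    q=P[abs(P[:,2]-z0)<4]
    if len(q)>5: print(z0,len(q),'y',q[:,1].min(),q[:,1].max(),'x',q[:,0].min(),q[:,0].max())
E
```

```text
-94 1118 y 7.658909938128408 22.279463844199494 x 14.833494505924872 19.95760087885677
-86 5457 y 0.06760316102885759 59.90176290555792 x 4.7097831640325065 20.116119606794257
-78 6621 y 0.00013644037475227775 65.79518558473589 x -4.974073297659199 19.192236735308573
-70 7185 y 0.14893332509496365 73.0548341546738 x -13.311842215386182 17.31585006104812
-62 4780 y 0.12574941194748165 74.78622825789766 x -14.19824436114041 16.93266123880609
-54 5525 y 38.394231265402865 75.74322481384473 x -14.395896473771916 13.302354881675306
-46 1089 y 40.62171785181393 74.65905988912341 x 4.66232322478297 13.102460003431142
-38 649 y 42.88334207109772 53.76265101363844 x -1.0215302815872003 11.175469341407442
-30 760 y 42.780287381259136 57.489432977489955 x -11.544948913510027 10.654685353395562
-22 739 y 42.72640409933585 57.80791842237441 x -12.285281548786097 10.573839356978569
-14 599 y 42.93463549790173 57.25284146254797 x -12.287395232390358 10.474983218598735
-6 369 y 42.88818032898646 55.18949145575905 x -12.591867951476791 10.525352203015508
2 8 y 43.45603867473699 43.901477634781976 x -8.635819901251198 5.985025132434218
26 26 y 116.88252569672142 124.01007699432809 x -131.68949000255077 -128.7896339404094
```

```bash
cat > plan.py <<'E'
import sys; from h import *
# plan.py th1 th2 ... : rows moving finger from the present pose through these angles
def P(t): return toW(fing(t,r=45-4*max(0,np.cos(np.radians(t))),dz=-12))
if __name__=='__main__':
    o=get_obs(); print(F(o['position']))
    rows([P(float(a)) for a in sys.argv[1:]])
E
python3 plan.py -60 -80 -100 -120 -140 -160 -180 -200 -220 -240 -260 -280
```

```text
[-172.23  -39.38  309.89]
[[0.04, -0.01, 1.40], 0.000, -1]
[[-0.11, -0.21, 0.11], 0.000, -1]
[[-0.01, -0.23, 0.12], 0.000, -1]
[[0.09, -0.22, 0.11], 0.000, -1]
[[0.17, -0.17, 0.09], 0.000, -1]
[[0.22, -0.12, 0.06], 0.000, -1]
[[0.26, -0.04, 0.02], 0.000, -1]
[[0.25, 0.04, -0.02], 0.000, -1]
[[0.23, 0.12, -0.06], 0.000, -1]
[[0.17, 0.18, -0.09], 0.000, -1]
[[0.09, 0.22, -0.11], 0.000, -1]
[[-0.02, 0.23, -0.12], 0.000, -1]
```

>>> send_rows(
  steps=[
    [[0.04,-0.01,0.7],0,-1],
    [[0,0,0.7],0,-1],
    [[-0.11,-0.21,0.11],0,-1],
    [[-0.01,-0.23,0.12],0,-1],
  ],
)

```text
clock: 4.32
position: [500.9, -50.9, 214.0]
ee_rot: [[0.07, 0.998, 0.007], [0.998, -0.07, -0.001], [-0.001, 0.007, -1.0]]
contact_force: [8.9, -0.9, -1.6]
grip_width: 85.5
grip_force: 3.8
```

>>> send_rows(
  steps=[
    [[0.09,-0.22,0.11],0,-1],
    [[0.17,-0.17,0.09],0,-1],
  ],
)

```text
clock: 4.58
position: [480.1, -34.9, 203.8]
ee_rot: [[0.071, 0.997, 0.012], [0.997, -0.071, -0.004], [-0.003, 0.012, -1.0]]
contact_force: [6.7, -5.7, -0.1]
grip_width: 85.5
grip_force: 3.4
```

```bash
cat > look.py <<'E'
import sys; from h import *
o=get_obs(); f=F(o['position'])+[50,0,12]; v=f-C-64*n
print('TCP',F(o['position']),'finger th',np.degrees(np.arctan2(v[1],v@e1)),'r',np.hypot(v[1],v@e1),'force',o['contact_force'],'t',o['clock'])
for c in ('top','wrist'):
    im,d,p=snap(c,(sys.argv[1]+'.png') if len(sys.argv)>1 and c=='wrist' else None); w=F(cloud(d,p)); q=w-C
    hh=q@n; a=q@e1; m=(hh>68)&(hh<82)&(abs(q[...,1])<65)&(np.abs(a)<65)
    if c=='wrist': 
        T=(cloud(d,p)-o['position'])@o['ee_rot']; m&=~((np.abs(np.abs(T[...,1])-50)<12)&(np.abs(T[...,0])<18))
    if m.sum()>5:
        print(c,m.sum(),'handle th',np.degrees(np.arctan2(np.median(w[m][:,1]),np.median(a[m]))),'r',np.hypot(np.median(w[m][:,1]),np.median(a[m])))
im,d,p=snap('scene'); w=F(cloud(d,p))
def edge(zlo,zhi,y0,y1):
    M=inreg(w,[28,y0,zlo],[102,y1,zhi]); return np.quantile(w[M][:,1],[.02,.98]) if M.sum()>20 else None
print('slide top',edge(59,70,-120,200)); print('carrier/nose band',edge(43,52,-120,200)); 
M=inreg(w,[28,-240,15],[102,240,80]); P=w[M]; b=np.arange(-175,196,5); print(' '.join(f'{k}:{np.median(P[(P[:,1]>=k)&(P[:,1]<k+5),2]):.0f}' for k in b if ((P[:,1]>=k)&(P[:,1]<k+5)).any()))
E
python3 look.py
```

```text
TCP [-219.79  -29.28  203.85] finger th -135.69043621302043 r 41.909812415784415 force [ 6.74 -5.66 -0.13] t 4.575
wrist 2515 handle th -171.92551003588935 r 46.054761390052526
slide top [109.5  176.75]
carrier/nose band [-56.43 175.31]
-175:32 -165:57 -160:61 -155:62 -150:63 -145:63 -140:63 -135:47 -130:36 -125:28 -120:29 -115:29 -110:28 -105:28 -100:28 -95:28 -90:28 -85:29 -80:27 -75:29 -70:31 -65:41 -60:46 -55:48 -50:46 -45:48 -40:48 -35:48 -30:48 -25:47 -20:48 -15:48 -10:47 -5:47 0:47 5:48 10:49 15:48 20:49 25:48 30:48 35:47 40:48 45:48 50:48 55:48 60:47 65:42 70:29 75:28 80:29 85:29 90:29 95:32 100:52 105:56 110:49 115:45 120:50 125:63 130:64 135:63 140:65 145:64 150:64 155:64 160:64 165:63 170:62 175:41 180:30 185:29 190:29 195:29
```

>>> send_rows(
  steps=[
    [[0.23,-0.13,0.06],0,-1],
    [[0.26,-0.04,0.02],0,-1],
    [[0.25,0.04,-0.02],0,-1],
    [[0.23,0.12,-0.06],0,-1],
    [[0.17,0.18,-0.09],0,-1],
  ],
)

```text
clock: 5.35
position: [490.0, 34.3, 205.1]
ee_rot: [[0.07, 0.998, -0.007], [0.998, -0.07, 0.0], [-0.0, -0.007, -1.0]]
contact_force: [-6.7, -0.8, 0.6]
grip_width: 85.1
grip_force: 3.5
```

```bash
python3 look.py|head -3; python3 plan.py -260 -280 -300 -320 -340 -360 -380 -400
```

```text
TCP [-215.05   40.49  205.06] finger th 121.91076676636051 r 47.7024598864696 force [-6.66 -0.78  0.62] t 5.35
wrist 1721 handle th 87.7104912357874 r 49.096846991034184
slide top [ 82.28 150.55]
[-213.46   40.53  205.73]
[[0.06, 0.24, -0.11], 0.000, -1]
[[-0.01, 0.23, -0.12], 0.000, -1]
[[-0.11, 0.20, -0.10], 0.000, -1]
[[-0.17, 0.16, -0.08], 0.000, -1]
[[-0.21, 0.10, -0.05], 0.000, -1]
[[-0.24, 0.03, -0.02], 0.000, -1]
[[-0.24, -0.04, 0.02], 0.000, -1]
[[-0.21, -0.10, 0.05], 0.000, -1]
```

>>> send_rows(
  steps=[
    [[0.06,0.23,-0.11],0,-1],
    [[-0.02,0.23,-0.12],0,-1],
    [[-0.11,0.2,-0.1],0,-1],
    [[-0.17,0.16,-0.08],0,-1],
  ],
)

```text
clock: 6.0
position: [539.6, 17.1, 230.1]
ee_rot: [[0.069, 0.998, -0.002], [0.998, -0.069, 0.004], [0.003, -0.003, -1.0]]
contact_force: [-5.1, 6.1, 0.0]
grip_width: 85.3
grip_force: 4.0
```

```bash
python3 look.py|head -3; python3 plan.py -340 -360 -380 -400 -420 -440 -460
```

```text
TCP [-164.31   27.01  230.09] finger th 40.739783881180145 r 41.38255630985648 force [-5.14  6.1   0.02] t 6.0
wrist 6 handle th 15.782263991817349 r 32.922127989097504
slide top [ 65.3 130.5]
[-163.54   25.85  230.52]
[[-0.20, 0.10, -0.05], 0.000, -1]
[[-0.23, 0.03, -0.02], 0.000, -1]
[[-0.24, -0.04, 0.02], 0.000, -1]
[[-0.21, -0.09, 0.05], 0.000, -1]
[[-0.17, -0.16, 0.08], 0.000, -1]
[[-0.11, -0.21, 0.11], 0.000, -1]
[[-0.01, -0.23, 0.11], 0.000, -1]
```

>>> send_rows(
  steps=[
    [[-0.2,0.09,-0.05],0,-1],
    [[-0.23,0.03,-0.02],0,-1],
    [[-0.24,-0.04,0.02],0,-1],
    [[-0.21,-0.09,0.05],0,-1],
  ],
)

```text
clock: 6.65
position: [536.7, -35.7, 230.8]
ee_rot: [[0.069, 0.998, 0.004], [0.998, -0.069, 0.003], [0.003, 0.003, -1.0]]
contact_force: [4.3, 4.7, 1.3]
grip_width: 85.0
grip_force: 3.3
```

```bash
python3 look.py; python3 plan.py -420 -440 -460 -480 -500
```

```text
TCP [-163.36  -25.91  230.76] finger th -38.55421004906381 r 41.57423651325131 force [4.27 4.68 1.34] t 6.65
wrist 2151 handle th -68.64581329284299 r 44.149948127427876
slide top [ 43.04 109.68]
carrier/nose band [-90.54 109.44]
-175:34 -165:59 -160:61 -155:64 -150:63 -145:64 -140:63 -135:48 -130:39 -125:27 -120:28 -115:28 -110:28 -105:31 -100:35 -95:45 -90:47 -85:48 -80:47 -75:49 -70:49 -65:48 -60:47 -55:49 -50:49 -45:47 -40:48 -35:47 -30:48 -25:48 -20:49 -15:48 -10:48 -5:49 0:49 5:48 10:50 15:50 20:49 25:47 30:48 35:54 40:54 45:45 50:47 55:60 60:63 65:64 70:63 75:65 80:65 85:64 90:64 95:64 100:63 105:52 110:34 115:28 120:28 125:28 130:29 135:27 140:30 145:28 150:29 155:28 160:29 165:27 170:27 175:28 180:27 185:29 190:28 195:29
[-163.55  -27.18  230.84]
[[-0.17, -0.16, 0.09], 0.000, -1]
[[-0.10, -0.21, 0.10], 0.000, -1]
[[-0.01, -0.23, 0.12], 0.000, -1]
[[0.09, -0.21, 0.11], 0.000, -1]
[[0.16, -0.18, 0.09], 0.000, -1]
```

>>> send_rows(
  steps=[
    [[-0.17,-0.16,0.09],0,-1],
    [[-0.1,-0.21,0.1],0,-1],
    [[-0.01,-0.23,0.12],0,-1],
    [[0.09,-0.21,0.11],0,-1],
    [[0.16,-0.18,0.09],0,-1],
  ],
)

```text
clock: 7.42
position: [479.2, -36.0, 201.9]
ee_rot: [[0.072, 0.997, 0.009], [0.997, -0.072, -0.005], [-0.004, 0.009, -1.0]]
contact_force: [5.7, -6.7, 3.1]
grip_width: 85.6
grip_force: 4.9
```

```bash
python3 look.py|head -3; python3 plan.py -510 -520 -530 -540 -550 -560
```

```text
TCP [-220.62  -30.44  201.86] finger th -136.10271339710687 r 43.906387926286826 force [ 5.73 -6.73  3.08] t 7.425
wrist 2625 handle th -171.92576965331216 r 46.041712915388786
slide top [17.78 82.65]
[-223.06  -29.58  200.4 ]
[[0.12, -0.06, 0.04], 0.000, -1]
[[0.12, -0.05, 0.02], 0.000, -1]
[[0.12, -0.03, 0.02], 0.000, -1]
[[0.13, -0.01, 0.00], 0.000, -1]
[[0.13, 0.01, -0.00], 0.000, -1]
[[0.13, 0.03, -0.02], 0.000, -1]
```

>>> send_rows(
  steps=[
    [[0.12,-0.06,0.03],0,-1],
    [[0.12,-0.05,0.02],0,-1],
    [[0.12,-0.03,0.02],0,-1],
  ],
)

```text
clock: 7.95
position: [470.0, -13.5, 196.2]
ee_rot: [[0.071, 0.997, -0.0], [0.997, -0.071, -0.003], [-0.003, -0.0, -1.0]]
contact_force: [-2.1, -6.4, 4.7]
grip_width: 85.8
grip_force: 3.4
```

```bash
python3 look.py w2; python3 plan.py -540 -550 -560 -570
```

```text
TCP [-231.47   -8.64  196.19] finger th -168.85971963959227 r 44.72024607795672 force [-2.08 -6.41  4.7 ] t 7.95
wrist 2617 handle th 157.93400209073025 r 46.366924342833514
slide top [ 8.07 74.98]
carrier/nose band [-117.63   73.31]
-165:58 -160:61 -155:62 -150:63 -145:63 -140:63 -135:55 -130:46 -125:47 -120:47 -115:47 -110:48 -105:49 -100:48 -95:49 -90:48 -85:48 -80:49 -75:48 -70:48 -65:48 -60:49 -55:47 -50:48 -45:48 -40:48 -35:48 -30:49 -25:48 -20:48 -15:47 -10:47 -5:48 0:53 5:55 10:47 15:48 20:58 25:62 30:63 35:63 40:64 45:65 50:64 55:63 60:63 65:62 70:48 75:31 80:27 85:27 90:29 95:28 100:28 105:28 110:28 115:29 120:29 125:28 130:29 135:28 140:29 145:28 150:30 155:29 160:28 165:29 170:27 175:29 180:28 185:28 190:29 195:28
[-231.69   -7.84  195.73]
[[0.13, -0.01, 0.00], 0.000, -1]
[[0.13, 0.01, -0.00], 0.000, -1]
[[0.13, 0.03, -0.02], 0.000, -1]
[[0.12, 0.05, -0.02], 0.000, -1]
```

View pics/w2.png

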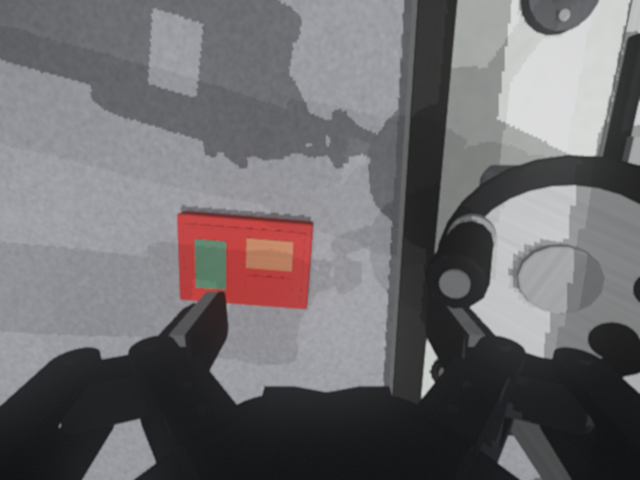

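The wrist view shows the finger at (465,320) behind the handle at (457,270). The carrier is within a few mm of the stop. I'll now track the carrier's green patch and the slide at sub-pixel level while taking small steps.

```bash
cat > track.py <<'E'
from h import *
def onplane(u,v,p,z):
    R=np.array(p['R']); o=-R.T@p['t']; r=R.T@np.array([(u-p['cx'])/p['fx'],(v-p['cy'])/p['fy'],1]); return F(o+r*(z-o[2])/r[2])
def meas(im,p,d):
    w=F(cloud(d,p)); I=im.astype(int)
    M=inreg(w,[20,-150,40],[110,100,58])
    g=M&(I[...,1]>I[...,0]+25)&(I[...,1]>I[...,2]+10); v,u=np.nonzero(g); G=onplane(u.mean(),v.mean(),p,48)
    # brightness profile along fixture y on nose/block top at z=54, x 40..90
    return G[1],g.sum()
def prof(im,p,y0,y1,z,xs=range(35,96,2)):
    g=cv2.cvtColor(im,cv2.COLOR_RGB2GRAY); ys=np.arange(y0,y1,1.)
    uv=np.array([[px(toW([x,y,z]),p) for y in ys] for x in xs],np.float32)
    return ys,cv2.remap(g,uv[...,0],uv[...,1],cv2.INTER_LINEAR).mean(0)
if __name__=='__main__':
    im,d,p=snap('scene'); print('green y',meas(im,p,d))
    s=cv2.cvtColor(cv2.imread('pics/scene0.png'),cv2.COLOR_BGR2RGB)
    print('init',*['%d:%d'%t for t in zip(*prof(s,p,105,150,54))]); print('now',*['%d:%d'%t for t in zip(*prof(im,p,-14,36,54))])
E
python3 track.py
```

```text
green y (np.float64(-97.987948622361), np.int64(164))
init 105:230 106:230 107:230 108:230 109:230 110:230 111:230 112:230 113:229 114:228 115:228 116:228 117:230 118:232 119:233 120:234 121:234 122:235 123:234 124:233 125:229 126:219 127:198 128:169 129:137 130:111 131:99 132:100 133:106 134:112 135:121 136:134 137:151 138:172 139:193 140:210 141:220 142:225 143:226 144:226 145:226 146:227 147:227 148:228 149:228
now -14:99 -13:95 -12:98 -11:108 -10:125 -9:146 -8:163 -7:171 -6:164 -5:142 -4:118 -3:106 -2:119 -1:151 0:187 1:216 2:232 3:239 4:241 5:241 6:240 7:238 8:232 9:220 10:199 11:168 12:137 13:115 14:106 15:106 16:109 17:116 18:128 19:146 20:168 21:191 22:211 23:224 24:230 25:232 26:232 27:233 28:233 29:234 30:234 31:234 32:234 33:235 34:235 35:234
```

>>> send_rows(
  steps=[
    [[0.13,-0.01,0],0,-1],
    [[0,0,0],0,-1],
  ],
)

```text
clock: 8.4
position: [469.5, -4.9, 195.2]
ee_rot: [[0.071, 0.997, -0.001], [0.997, -0.071, -0.001], [-0.001, -0.001, -1.0]]
contact_force: [-1.5, -5.5, 1.1]
grip_width: 85.3
grip_force: 2.5
```

```bash
python3 look.py | head -3; python3 track.py
```

```text
TCP [-232.66   -0.12  195.2 ] finger th -179.84386494828075 r 45.38578812602521 force [-1.5  -5.46  1.12] t 8.4
wrist 2575 handle th 147.5045655523231 r 46.70745383069099
slide top [10.92 72.01]
green y (np.float64(-99.34919817569067), np.int64(164))
init 105:230 106:230 107:230 108:230 109:230 110:230 111:230 112:230 113:229 114:228 115:228 116:228 117:230 118:232 119:233 120:234 121:234 122:235 123:234 124:233 125:229 126:219 127:198 128:169 129:137 130:111 131:99 132:100 133:106 134:112 135:121 136:134 137:151 138:172 139:193 140:210 141:220 142:225 143:226 144:226 145:226 146:227 147:227 148:228 149:228
now -14:94 -13:99 -12:111 -11:130 -10:152 -9:172 -8:182 -7:175 -6:152 -5:123 -4:107 -3:116 -2:147 -1:183 0:212 1:230 2:238 3:241 4:241 5:240 6:238 7:233 8:221 9:200 10:171 11:139 12:115 13:106 14:107 15:116 16:131 17:154 18:180 19:203 20:219 21:228 22:231 23:232 24:232 25:233 26:234 27:234 28:235 29:234 30:234 31:234 32:234 33:233 34:231 35:227
```

Contact: the nose edge has moved 1 mm while the block moved 2.5 mm, so the nose is in about 2 mm. About 4 mm more (15°) is needed.

>>> send_rows(
  steps=[
    [[0.1,0.01,0],0,-1],
    [[0.09,0.03,-0.01],0,-1],
    [[0,0,0],0,-1],
  ],
)

```text
clock: 8.98
position: [471.2, 6.8, 194.5]
ee_rot: [[0.071, 0.997, -0.006], [0.998, -0.071, 0.0], [-0.0, -0.006, -1.0]]
contact_force: [-4.5, -3.6, -1.2]
grip_width: 85.7
grip_force: 2.9
```

```bash
python3 look.py | head -3; python3 track.py | sed '/init/d'
```

```text
TCP [-231.75   11.64  194.52] finger th 165.4568555175106 r 46.372830338896826 force [-4.47 -3.57 -1.15] t 8.975
top 17 handle th 127.58023415481135 r 39.69705755129127
wrist 2277 handle th 133.0744741982482 r 47.60312265879079
green y (np.float64(-99.37284515149726), np.int64(170))
now -14:94 -13:98 -12:111 -11:130 -10:153 -9:173 -8:182 -7:176 -6:152 -5:123 -4:107 -3:115 -2:146 -1:182 0:212 1:230 2:238 3:240 4:241 5:240 6:238 7:233 8:221 9:200 10:173 11:147 12:136 13:146 14:169 15:194 16:214 17:225 18:231 19:232 20:232 21:232 22:233 23:234 24:234 25:234 26:234 27:234 28:234 29:233 30:232 31:229 32:225 33:219 34:214 35:209
```

>>> send_rows(
  steps=[
    [[0.04,0.02,-0.01],0,-1],
    [[0,0,0],0,-1],
  ],
)

```text
clock: 9.43
position: [472.6, 8.4, 195.1]
ee_rot: [[0.071, 0.997, -0.006], [0.997, -0.071, -0.001], [-0.002, -0.006, -1.0]]
contact_force: [-4.8, -7.7, -0.9]
grip_width: 85.2
grip_force: 4.8
```

```bash
python3 look.py | head -3; python3 track.py | sed '/init/d'
```

```text
TCP [-230.54   13.37  195.14] finger th 162.91974413236127 r 45.53103640195043 force [-4.79 -7.66 -0.85] t 9.425
top 13 handle th 125.19623038725474 r 41.66132601089764
wrist 2194 handle th 130.52080736994367 r 47.71362088467355
green y (np.float64(-99.35659773514394), np.int64(169))
now -14:94 -13:98 -12:111 -11:131 -10:153 -9:173 -8:182 -7:176 -6:152 -5:123 -4:107 -3:116 -2:147 -1:182 0:212 1:229 2:238 3:240 4:241 5:240 6:238 7:233 8:221 9:201 10:175 11:153 12:147 13:161 14:184 15:207 16:222 17:229 18:232 19:232 20:232 21:233 22:234 23:234 24:234 25:234 26:234 27:234 28:234 29:232 30:229 31:224 32:219 33:213 34:209 35:206
```

The nose is in about 5.5–6 mm, and the 9 N handle force fits that. Now I back the finger off and rise.

>>> send_rows(
  steps=[
    [[-0.2,-0.12,0],0,-1],
    [[-0.4,-0.25,0],0,-1],
    [[-0.2,-0.5,-0.5],0,-1],
    [[0,-0.5,-0.9],0,-1],
    [[0,0,0],0,-1],
  ],
)

```text
clock: 10.25
position: [389.8, -33.6, 285.7]
ee_rot: [[0.071, 0.997, 0.01], [0.997, -0.071, -0.003], [-0.002, 0.011, -1.0]]
contact_force: [0.3, -0.7, 0.2]
grip_width: 85.2
grip_force: 0.0
```

```bash
python3 look.py | head -3; python3 track.py | sed '/init/d'; python3 - <<'E'
from h import *
im,d,p=snap('scene')
c=cv2.resize(cv2.cvtColor(im,cv2.COLOR_RGB2BGR)[215:415,185:405],None,fx=3,fy=3,interpolation=cv2.INTER_CUBIC); cv2.imwrite('pics/end.png',c)
E
```

```text
TCP [-309.96  -34.67  285.66] finger th -154.65730874983683 r 80.98765000265121 force [ 0.28 -0.7   0.24] t 10.25
top 53 handle th 132.76989284499209 r 42.37856881909772
wrist 1445 handle th 135.73288695628696 r 44.83548767687037
green y (np.float64(-99.23659432842867), np.int64(167))
now -14:93 -13:98 -12:110 -11:130 -10:152 -9:172 -8:181 -7:175 -6:151 -5:122 -4:106 -3:115 -2:146 -1:182 0:211 1:229 2:237 3:240 4:240 5:240 6:237 7:232 8:220 9:200 10:174 11:153 12:147 13:161 14:184 15:206 16:222 17:229 18:231 19:232 20:232 21:233 22:233 23:234 24:234 25:233 26:234 27:234 28:233 29:231 30:228 31:224 32:218 33:213 34:209 35:206
```

View pics/end.png

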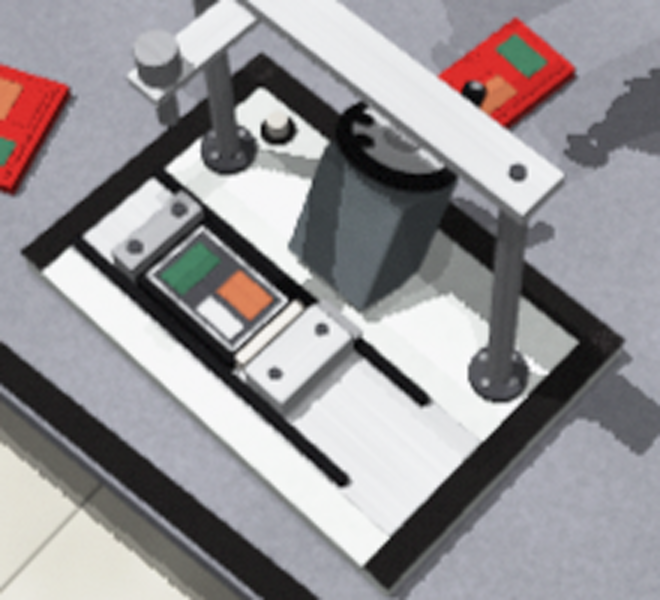

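The picture shows the carrier against the stop (155,265) and the nose against its other end (270,335). The profile is unchanged after release, and the robot is clear. Handing in.

```bash
python3 -c "from bench import *; print(job_done())"
```

```text
the job is handed in; nothing more can be done
None
```

The carrier is against the end stop with the nose pressed in about 5.5–6 mm of its 12 mm; nothing moved after release, and the job was handed in with the robot clear at about 10 s. The handle was pushed round with one finger of the open gripper, not gripped, because the tool could not be tilted.

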